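# Stay the sprung tension arm open at the middle hole

### The arm

A 6-joint arm with a two-finger parallel gripper is mounted at the origin on a cart in front of the work surface, level with it; the furniture and walls round the work are solid. World frame = base frame: x ahead of the robot, y to its left, z up, the work surface at z = 0. Lengths are in mm, angles in degrees, forces in N, time in s.
With the tool pointing down it reaches from about 350 to 925 mm from the base axis. Payload 6.4 kg.
Tool frame: the origin (TCP) lies on the mounting face of the last link; the fingertips stand 173 mm ahead of it and the grasp point (between the pads) lies 155 mm ahead of it; z points along the fingers, y is the direction in which the jaws open and shut (so a half turn about z gives the same grasp; the last joint's range is limited). The gripper opens to 85 mm and grips with 20 to 120 N. Pads are 22 mm wide; open, the fingers measure 114 mm over their backs; the gripper's body (76 mm by 85 mm) begins 54 mm behind the grasp point. The pads swing forward as they close: fully open they stand 13 mm farther back than shut.
Start: joints at [-75.178, 14.043, 89.255, -0, 76.702, -9.975], TCP at [272.626, -590.077, 404.69] pointing down, gripper open.
Joint ranges: [-179.41, 179.41], [-58.25, 129.5], [7.25, 145.43], [-54.29, 234.29], [11.92, 165.04], [-157.13, 157.13]. Speed limits (degrees/s): [147.25, 147.25, 180, 180, 180, 180].

### API

Orientations are given as a 3x3 rotation matrix whose columns are the frame's x, y, z axes.
In Python, from plant import ctrl gives the robot as it stands. Calls block until the motion is done:
- ctrl.move_to(position, orientation): joint-space move of the TCP to a pose.
- ctrl.move_linear(position, rot=None, speed=150): straight line of the TCP; rot=None keeps the orientation; speed is the mean speed in mm/s.
- ctrl.move_j(angles): joint-space move.
- ctrl.let_go() and ctrl.gripper_close(strength=None): open the fingers fully, or close them until they stop; strength is the grip in N (None keeps the last).
- ctrl.hold(seconds).
- ctrl.inverse_kinematics(position, orientation): joint angles nearest the present ones, or None.
- ctrl.read_state(): the state.
- ctrl.grab_frame(name): name is "side" or "top"; returns a dict with "img" (420x560x3 uint8, red, green, blue), "intrinsics" (3x3 intrinsics, pixels), "R" (3x3) and "t" (3): a world point X has camera coordinates R X + t. Camera axes: x right, y down, z forward; pixel columns grow to the right and rows downward; lengths in mm; the calibration is good to about 2 mm. A picture is of the moment at which its call begins. There is no depth.
A pose or a line that the arm cannot do raises ctrl.IKError and nothing moves.
- ctrl.finish_job(): hands the job in, once; it reports no verdict.
The state is a dict: "t": time; "joints": joint angles; "qd": joint speeds; "effort": joint torques, N m; "eef_pos": TCP position; "tool_rot": TCP orientation; "ft_force": force on the tool from outside, world axes, zero at the start; "ft_torque": the same for the moment, N m; "width": finger opening in mm.
Only numpy, scipy, OpenCV 4.12 (cv2) and the standard library are available. Lean on these libraries where they do the work, as an engineer would, in place of code of your own. Each camera call takes 0.05 s, during which the arm holds its last target.

### The job

Set the roller gap of the tension jig to its middle setting: lift the yellow stay bar by its black knob, draw the sprung arm open with it, and lower the middle one of the bar's three holes over the brass peg until the bar lies flat, fully down, so that the peg holds the arm open. The peg's place in its slot is not exactly known, so feel for it with light pressure and never lean hard on it, keep hold of the knob until the bar is fully down, then let go; leave the loose slide block, bolt and nylon block where they are.

Things in the scene. Friction and masses are not known exactly. Their poses are not given: they have to be found in the camera images.
- jig_base: grey base plate, fixed, 200 x 268 x 12 mm; origin on its underside, z up. In its frame: plate x -110 to +90, y -118 to +150 mm; upright pivot axis of the sprung arm at x -85, y -30; fixed upright grey idler roller (54 mm across, top 90 mm high) at x -10, y -86. The peg block is bolted on at x +50, y +125, square to the plate
- peg_block: dark steel block 44x56x34 mm fixed on the base plate, axes parallel to it; origin centre of underside (z 12 mm). A rigid upright flat-topped brass peg, 9 mm across, stands 16 mm out of its top (block top z 46, peg top z 62 mm). The peg is clamped in a slot along the block's y: it stands at block x = 0 and at an unknown y within 14 mm of 0, which is not reported and must be felt (or seen)
- tension_arm (a joint): angle a of the aluminium swing arm, rad: 0 = closed, pointing along plate +x; grows (max 0.75) as its free end swings to plate +y. The stay's pivot lies at plate x = -85 + 140 cos a, y = -30 + 140 sin a mm. A spring (0.8 N m/rad, 0.36 N m at a = 0) pulls it shut: 2.6 N at the stay's pivot closed, about 4.5 N at the middle hole. Carries a grey roller 57 mm across, top z 102 mm, 75 mm from its pivot
- stay_swivel (a joint): angle of the stay bar about the upright axis at its pivot, relative to the arm, rad; at 0 with the arm closed the bar points along plate +y; positive swings its free end towards plate -x (towards the robot). Nearly free. Bar direction = plate +y turned by (stay_swivel + tension_arm) about z
- stay: yellow bar 26 wide, 8 thick, 216 long mm, 0.2 kg, in a fork on the arm's end; origin on its cross pin at mid-thickness, z 52 mm; y runs along the bar to the knob. Its free end lifts freely and falls back to flat (lowest; underside z 48 mm). Three 12 mm holes, 76, 110, 144 mm from the pin. Resting on the peg near the middle hole it is lifted 0.13 rad. Starts flat, beside the peg on the robot's side
- stay_knob (a point): centre of the grip of the black upright cylindrical knob on the stay, 18 mm across, 30 mm tall, 190 mm from the cross pin along the bar and 30 mm above the bar's mid-plane (z 82 mm when flat; knob top z 98, bar top under it z 56). Its z is the bar's upward normal. The knob may turn between the fingers
- slide_block: loose brown and grey slide block lying flat, 87 x 58 x 22 mm, origin at the centre of its underside; leave alone
- hex_bolt: loose steel bolt lying down, 22 x 78 x 20 mm, origin at the centre of its underside; leave alone
- nylon_block: loose small white nylon block, 24 x 50 x 24 mm, origin at the centre of its underside; leave alone

How it is judged:
By the outcome, as a careful person would: the job done as asked, in the order asked, and still so for the second after the job is handed in, with the robot touching nothing.
It also fails if it takes over 64 s, if anything falls off the work surface, if the arm or the gripper's body presses on something with over 40 N, if the wrist force passes 120 N, or if a joint passes its speed limit or range.

## Working session

There is one attempt and no reset: what is moved stays moved. The work goes in short steps, each a Python script; the robot and the scene stay as the last script left them, time stands still between calls to the robot, and variables do not carry over. Pictures are saved under pics/ and viewed, and the job is handed in when it is done.

```bash
ls; mkdir -p pics
python3 - <<'E'
from plant import ctrl
import cv2
for n in("side","top"):
    f=ctrl.grab_frame(n); cv2.imwrite(f"pics/{n}0.png",f["img"][:,:,::-1]); print(n,f["intrinsics"],f["R"],f["t"])
print(ctrl.read_state())
E
```

```text
pics
side [[476.22936486   0.         278.02777428]
 [  0.         476.22936486 211.71762021]
 [  0.           0.           1.        ]] [[ 0.81441346 -0.58003563 -0.0170115 ]
 [-0.29513387 -0.38879299 -0.87277489]
 [ 0.49962658  0.71582028 -0.4878264 ]] [-466.48603083  115.77890793  856.50286011]
top [[537.71045072   0.         277.01152985]
 [  0.         537.71045072 214.90523778]
 [  0.           0.           1.        ]] [[ 0.0129569  -0.99973986  0.01877074]
 [-0.99442845 -0.01484754 -0.10436288]
 [ 0.10461443 -0.01731394 -0.99436213]] [-211.95786092  442.13741856  983.1640681 ]
{'t': 0.1, 'joints': array([-7.51771297e+01,  1.40796838e+01,  8.93184808e+01,  1.07252988e-03,
        7.67030384e+01, -9.97561396e+00]), 'qd': array([-0.04648204, -0.06431909, -0.24212804, -0.03101336,  0.02720159,
       -0.04346607]), 'effort': array([ 8.26924816e-05, -4.30680835e+01, -3.27124679e+01, -1.55072071e-04,
        2.92198776e-03,  1.21598443e-06]), 'eef_pos': array([ 272.57678071, -589.85788632,  403.68989801]), 'tool_rot': array([[ 9.07790457e-01,  4.19423768e-01, -4.34270752e-04],
       [ 4.19423868e-01, -9.07788900e-01,  1.71220461e-03],
       [ 3.23913141e-04, -1.73646652e-03, -9.99998440e-01]]), 'ft_force': array([ 0.68110609,  0.86112315, -0.09364034]), 'ft_torque': array([0.03542898, 0.01153239, 0.01926248]), 'width': 85.444497753775}
```

View pics/side0.png

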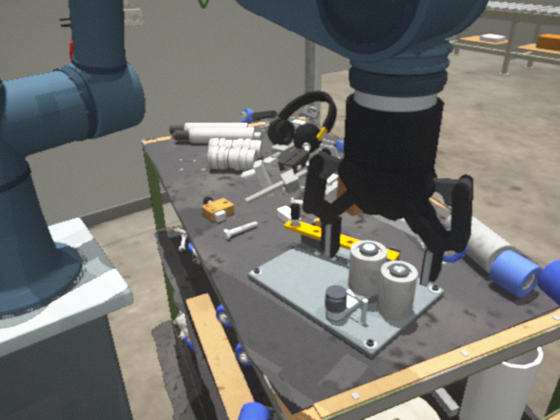

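View pics/top0.png

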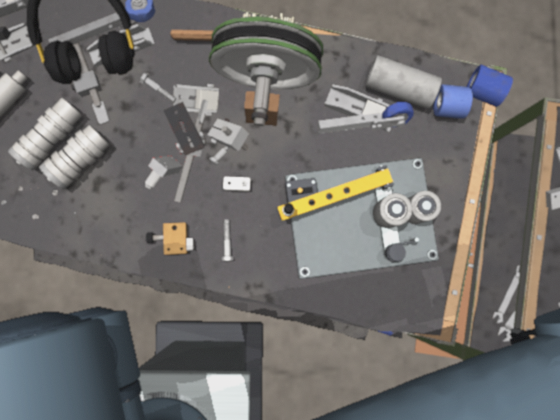

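The top view shows the plate at about (290–440, 160–275), the knob near (288,209), and the peg block around (302,187). I'll enlarge it.

Run:
```python
import cv2
a=cv2.imread("pics/top0.png")[145:290,265:455]; cv2.imwrite("pics/top0z.png",cv2.resize(a,None,fx=4,fy=4,interpolation=cv2.INTER_CUBIC))
a=cv2.imread("pics/side0.png")[190:360,240:450]; cv2.imwrite("pics/side0z.png",cv2.resize(a,None,fx=3.5,fy=3.5,interpolation=cv2.INTER_CUBIC))
```

```text
(no output)
```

View pics/top0z.png

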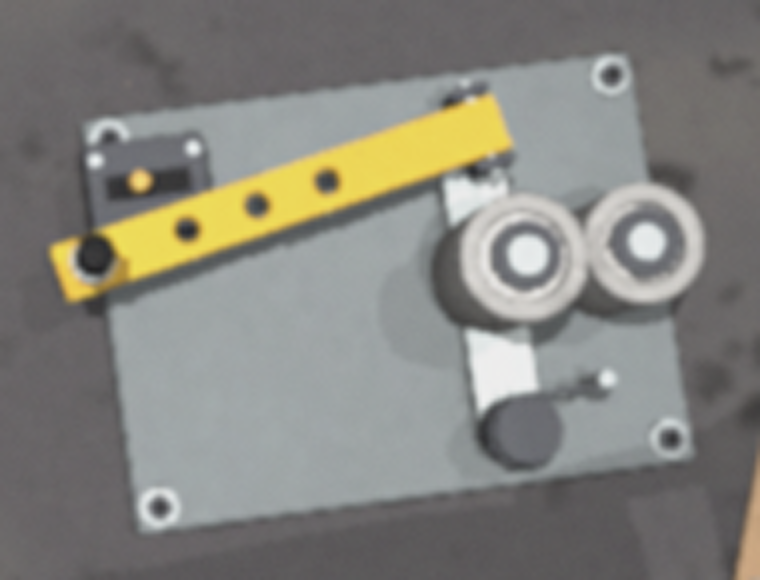

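View pics/side0z.png

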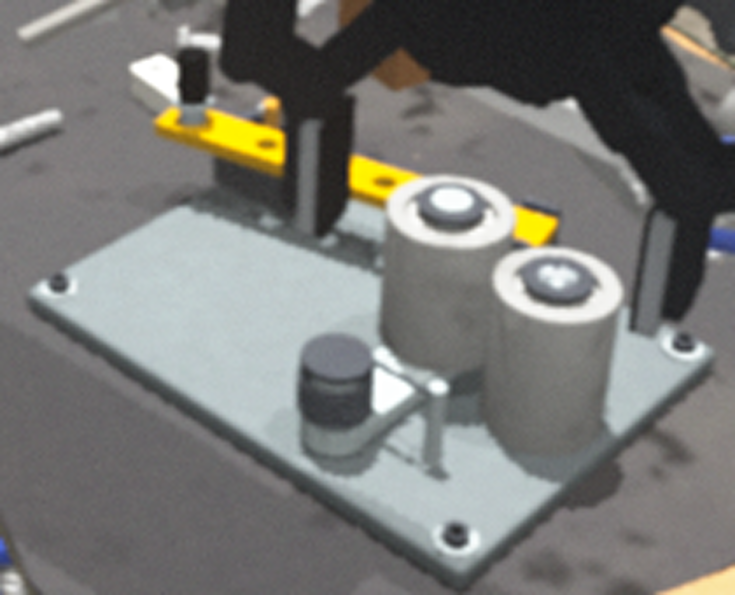

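The zoom shows the plate corners at (84,122), (628,55), (692,458) and (140,532), the peg top at (140,181), and the knob top at (95,250). The holes are at (187,230), (257,205) and (327,181).

```bash
cat > h.py <<'E'
import numpy as np, cv2
from scipy.optimize import least_squares
def proj(f,X):
    c=f["R"]@np.asarray(X,float).T+np.array(f["t"])[:,None]
    p=f["intrinsics"]@c; return (p[:2]/p[2]).T
def back(f,uv,z):
    d=f["R"].T@np.linalg.inv(f["intrinsics"])@np.array([uv[0],uv[1],1.]); o=-f["R"].T@f["t"]
    return o+d*(z-o[2])/d[2]
def pl2w(P,xy):
    x,y,th=P; c,s=np.cos(th),np.sin(th); xy=np.asarray(xy,float)
    return np.array([x,y])+xy@np.array([[c,s],[-s,c]])
def w2pl(P,w):
    x,y,th=P; c,s=np.cos(th),np.sin(th)
    return (np.asarray(w)[:2]-[x,y])@np.array([[c,-s],[s,c]])
def zoom(z,x0,y0,k): return np.array([x0+(z[0]+.5)/k-.5,y0+(z[1]+.5)/k-.5])
E
python3 - <<'E'
from h import *
from plant import ctrl
f=ctrl.grab_frame("top"); s=ctrl.grab_frame("side")
Z=lambda a,b:zoom((a,b),265,145,4); S=lambda a,b:zoom((a,b),240,190,3.5)
c=[(90,150),(90,-118),(-110,-118),(-110,150)]
uv=[Z(84,122),Z(628,55),Z(692,458),Z(140,532)]
W=[back(f,u,12)[:2] for u in uv]
r=least_squares(lambda P:(pl2w(P,c)-W).ravel(),[500,0,0]); P=r.x
print("top plate",P,np.degrees(P[2]),r.fun.round(1))
su=[None,S(712,352),S(462,585),S(32,295)]
W2=[back(s,u,12)[:2] for u in su[1:]]
r2=least_squares(lambda P:(pl2w(P,c[1:])-W2).ravel(),[500,0,0]);print("side plate",r2.x,np.degrees(r2.x[2]),r2.fun.round(1))
for n,u,z in[("peg",Z(140,181),62),("knobtop",Z(95,250),98),("h144",Z(187,230),56),("h110",Z(257,205),56),("h76",Z(327,181),56),("roller idler",Z(645,242),90),("roller arm",Z(524,255),102)]:
    w=back(f,u,z); print(n,w.round(1),w2pl(P,w).round(1))
for n,u,z in[("peg side",S(270,103),62),("knob side top",S(195,52),98)]:
    w=back(s,u,z); print(n,w.round(1),w2pl(r2.x,w).round(1))
E
```

```text
top plate [ 4.56928445e+02 -3.81079648e+02  1.42872321e-01] 8.185981007987657 [ 1.4  1.7  2.5 -1.2 -1.9 -2.2 -1.9  1.7]
side plate [ 4.55031633e+02 -3.86222645e+02  1.47657958e-01] 8.460177793059593 [ 1.5 -3.7  1.9  1.  -3.4  2.8]
peg [ 487.5 -245.6   62. ] [ 49.5 129.7]
knobtop [ 451.3 -224.1   98. ] [ 16.8 156.2]
h144 [ 466.2 -267.6   56. ] [ 25.3 111. ]
h110 [ 478.2 -299.6   56. ] [32.6 77.7]
h76 [ 489.8 -331.6   56. ] [39.5 44.3]
roller idler [ 459.5 -467.4   90. ] [ -9.7 -85.8]
roller arm [ 451.5 -410.8  102. ] [ -9.6 -28.6]
peg side [ 487.5 -246.9   62. ] [ 52.6 133. ]
knob side top [ 449.9 -229.9   98. ] [ 18.  155.4]
```

```bash
cat >> h.py <<'E'
P=np.array([456.93,-381.08,0.14287]); OFF=np.zeros(3); SGN=1
PEG=np.array([50.,129.7])
def pose(a,phi,l,off=OFF,sgn=None):
    """phi = bar angle from plate +y; off = world shift of TCP"""
    if sgn is None: sgn=SGN
    pv=pl2w(P,[-85+140*np.cos(a),-30+140*np.sin(a)])
    t=P[2]+phi; d=np.array([-np.sin(t),np.cos(t),0]); k=np.array([0,0,1.])
    u=d*np.cos(l)+k*np.sin(l); n=-d*np.sin(l)+k*np.cos(l)
    knob=np.array([*pv,52])+190*u+30*n
    z=-n; x=sgn*u; y=np.cross(z,x)
    return knob+155*n+off, np.column_stack([x,y,z])
def solve(peg=PEG,r=110.):
    from scipy.optimize import brentq
    g=lambda a:np.hypot(peg[0]+85-140*np.cos(a),peg[1]+30-140*np.sin(a))-r
    a=brentq(g,0,.7); v=peg-np.array([-85+140*np.cos(a),-30+140*np.sin(a)])
    return a,np.arctan2(-v[0],v[1])
PHI0=np.arctan2(38.2,186.2)
E
python3 - <<'E'
from h import *
from plant import ctrl
a,ph=solve(); print(a,ph)
for s in(1,-1):
    for A in[(0,PHI0,0),(0,PHI0,.22),(a,ph,.22),(a,ph,0)]:
        p,R=pose(*A,sgn=s); print(s,p.round(1),np.round(ctrl.inverse_kinematics(p,R),1))
p=pl2w(P,PEG);print(p)
E
```

```text
0.3635120346536039 -0.03772222098694283
1 [ 451.3 -224.2  237. ] [-39.3   7.6 116.2  -0.   56.2 -59.1]
1 [ 466.6 -266.5  274. ] [-42.7  10.1 108.9   6.1  72.3 -64.9]
1 [ 484.3 -210.7  274. ] [-37.3   8.4 110.9   9.8  69.7 -47.4]
1 [ 479.6 -166.   237. ] [-31.9   8.1 115.7  -0.   56.2 -37.9]
-1 [ 451.3 -224.2  237. ] [-39.3   7.6 116.2  -0.   56.2 120.9]
-1 [ 466.6 -266.5  274. ] [-42.7  10.1 108.9   6.1  72.3 115.1]
-1 [ 484.3 -210.7  274. ] [-37.3   8.4 110.9   9.8  69.7 132.6]
-1 [ 479.6 -166.   237. ] [-31.9   8.1 115.7  -0.   56.2 142.1]
[ 487.95330756 -245.58223475]
```

Run:
```python
from h import *
from plant import ctrl
p,R=pose(0,PHI0,0)
ctrl.move_to(p+[0,0,110],R)
ctrl.move_linear(p+[0,0,1],speed=100)
s=ctrl.read_state();print(s["t"],s["eef_pos"]-p,s["ft_force"])
for n in("side","top"):
    f=ctrl.grab_frame(n); cv2.imwrite(f"pics/{n}1.png",f["img"][:,:,::-1])
a=cv2.imread("pics/side1.png")[150:330,200:420]; cv2.imwrite("pics/side1z.png",cv2.resize(a,None,fx=3,fy=3))
```

```text
2.9667 [ 0.32341004 -0.2427277   1.73465866] [-0.52092772 -0.09549422 -0.02131671]
```

View pics/side1z.png

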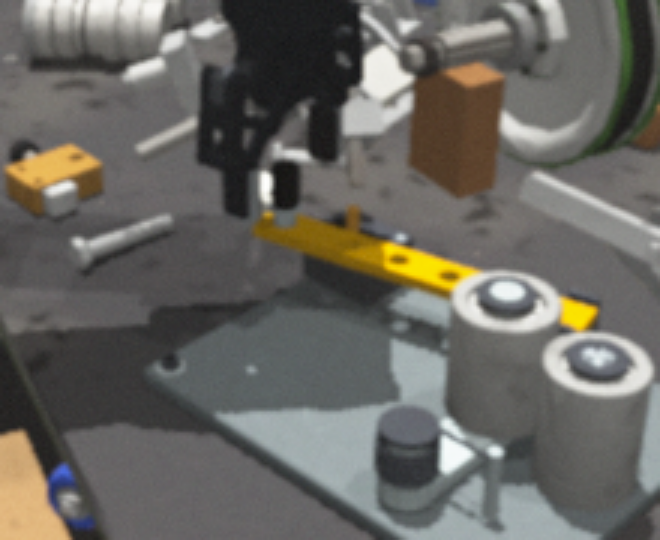

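View pics/top1.png

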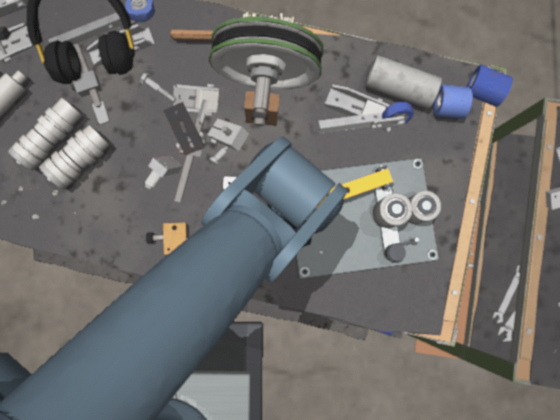

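The side view shows the knob at zoomed (285,185), between the near finger (235,190) and the far finger (322,140). I'll close gently.

Run:
```python
from h import *
from plant import ctrl
s0=ctrl.read_state()
ctrl.gripper_close(40)
s=ctrl.read_state();print(s["t"],s["width"],s["eef_pos"]-s0["eef_pos"],s["ft_force"],s["ft_torque"])
ctrl.hold(.2);s=ctrl.read_state();print(s["t"],s["width"],s["ft_force"])
f=ctrl.grab_frame("side")["img"][150:330,200:420,::-1]; cv2.imwrite("pics/side2z.png",cv2.resize(f,None,fx=3,fy=3))
```

```text
3.6917 16.848535232682295 [-0.2895792   0.21155424 -0.72844022] [0.14133697 1.26178127 0.45863055] [ 0.03499275 -0.03077953  0.02268193]
3.8917 16.78729791392091 [ 0.01020996 -0.09443297  0.11709106]
```

View pics/side2z.png

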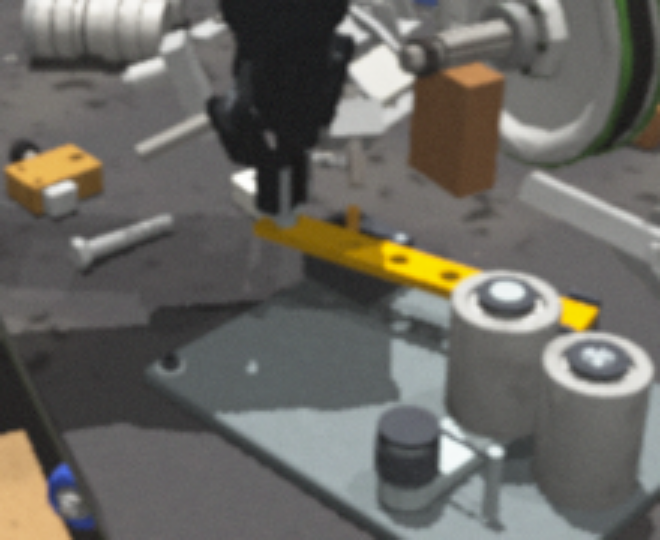

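The side view shows the fingers closed on the knob (width 16.8). Next I'll lift, then swing and draw the arm open, watching the force.

```bash
sed -i 's/^P=np.array(\(.*\)); OFF=np.zeros(3)/P=np.array(\1); OFF=np.array([0,0,1.])/' h.py
python3 - <<'E'
from h import *
from plant import ctrl
for l in(.05,.11,.17,.22):
    p,R=pose(0,PHI0,l); ctrl.move_linear(p,R,speed=40)
    s=ctrl.read_state();print(s["t"],l,(s["eef_pos"]-p).round(1),s["ft_force"].round(1),s["ft_torque"].round(2),s["width"])
f=ctrl.grab_frame("side")["img"][150:330,200:420,::-1]; cv2.imwrite("pics/side3z.png",cv2.resize(f,None,fx=3,fy=3))
E
```

```text
4.425 0.05 [-0.1  0.  -0.2] [ 0.3  0.5 -0.8] [-0.08 -0.07  0.03] 16.651210049044273
4.975 0.11 [-0.1  0.  -0.2] [ 0.4 -1.  -1.5] [-0.23 -0.14  0.06] 16.482516925190026
5.525 0.17 [-0.   0.1 -0.2] [-0.1 -1.9 -2.3] [-0.37 -0.17  0.06] 16.8060959760791
6.0083 0.22 [-0.   0.  -0.2] [ 0.2 -1.8 -1.8] [-0.39 -0.13  0.03] 16.942074946455083
```

View pics/side3z.png

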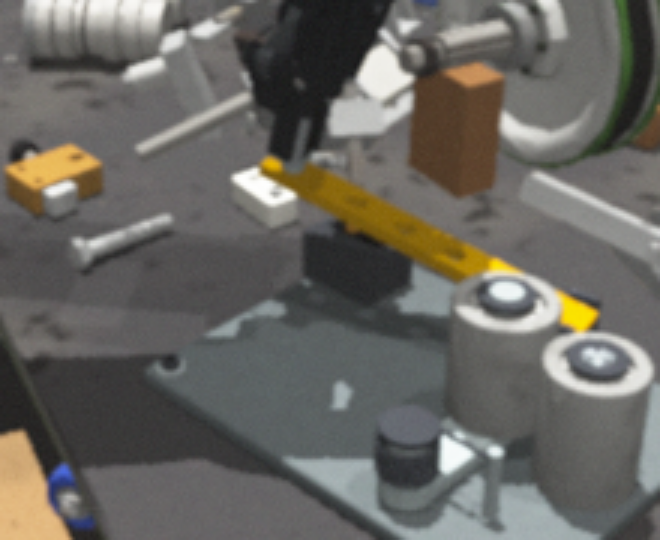

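The bar is lifted cleanly with forces under 3 N. Now the swing and draw.

Run:
```python
from h import *
from plant import ctrl
a,ph=solve()
for t in np.linspace(0,1,9)[1:]:
    p,R=pose(a*t,PHI0+(ph-PHI0)*t,.22); ctrl.move_linear(p,R,speed=50)
    s=ctrl.read_state();print(round(s["t"],2),(s["eef_pos"]-p).round(1),s["ft_force"].round(1),s["ft_torque"].round(2),round(s["width"],1))
for l in(.19,.165):
    p,R=pose(a,ph,l); ctrl.move_linear(p,R,speed=40)
    s=ctrl.read_state();print(round(s["t"],2),(s["eef_pos"]-p).round(1),s["ft_force"].round(1),s["ft_torque"].round(2),round(s["width"],1))
for n in("side","top"):
    f=ctrl.grab_frame(n); cv2.imwrite(f"pics/{n}4.png",f["img"][:,:,::-1])
a=cv2.imread("pics/side4.png")[150:330,220:440]; cv2.imwrite("pics/side4z.png",cv2.resize(a,None,fx=3.6,fy=3.3))
a=cv2.imread("pics/top4.png")[120:290,200:455]; cv2.imwrite("pics/top4z.png",cv2.resize(a,None,fx=3,fy=3))
```

```text
6.38 [-0.   0.1 -0.1] [ 1.  -2.5 -2.4] [-0.59 -0.22  0.03] 16.8
6.68 [-0.1 -0.  -0. ] [-0.6 -1.8 -3.4] [-0.63 -0.22  0.07] 16.7
6.99 [-0.1 -0.1 -0. ] [ 1.3 -3.2 -2.2] [-0.77 -0.21  0.06] 16.3
7.29 [-0.1 -0.1 -0. ] [ 0.8 -3.9 -3. ] [-0.78 -0.2   0.02] 16.6
7.58 [-0.1 -0.1 -0. ] [ 1.2 -3.2 -3. ] [-0.74 -0.2   0.03] 17.2
7.88 [-0.1 -0.1 -0. ] [ 0.5 -3.3 -3.1] [-0.83 -0.22  0.02] 17.0
8.16 [-0.1 -0.1 -0. ] [ 0.3 -4.6 -3. ] [-0.91 -0.18  0.06] 17.2
8.43 [-0.1 -0.1 -0. ] [ 1.1 -4.5 -2. ] [-0.98 -0.12 -0.01] 16.7
8.78 [-0.  -0.1  0. ] [ 0.7 -4.8 -3. ] [-0.94 -0.14  0.02] 16.9
9.1 [ 0.  -0.1  0.1] [ 0.9 -4.5 -2.9] [-0.89 -0.07 -0.04] 16.9
```

View pics/side4z.png

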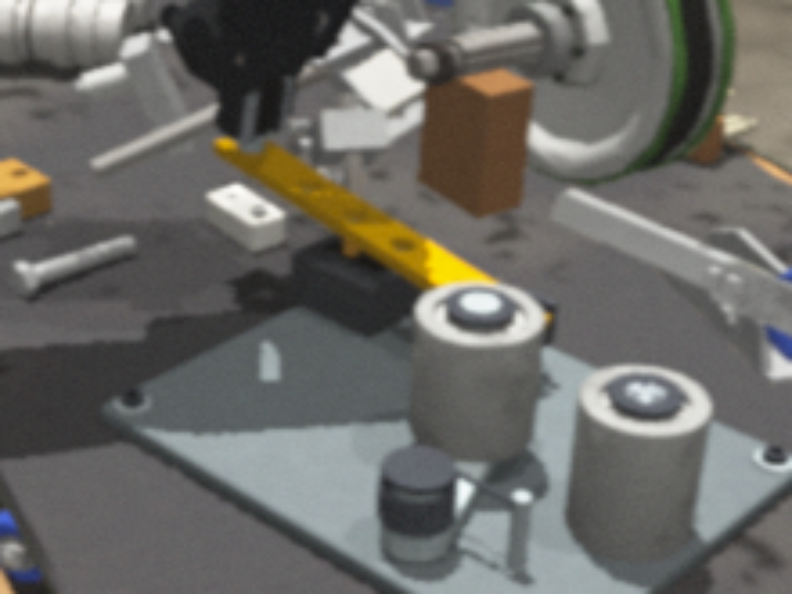

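View pics/top4z.png

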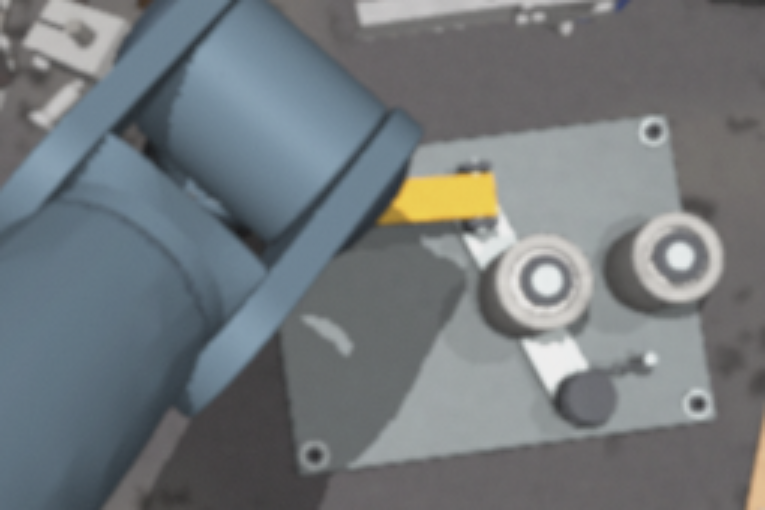

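In the side view the peg (350,243) sits right under the middle hole (355,215), and the top view shows the arm drawn open. I'll lower with a force guard.

```bash
cat >> h.py <<'E'
def fz(ctrl,n=3):
    F=[]
    for _ in range(n): F.append(ctrl.read_state()["ft_force"]); ctrl.hold(.02)
    return np.mean(F,0)
def lower(ctrl,A,l0,l1,step=.006,lim=3.,off=OFF):
    l=l0
    while l>l1+1e-6:
        l=max(l1,l-step); p,R=pose(*A,l,off=off); ctrl.move_linear(p,R,speed=25)
        F=fz(ctrl); print(round(l,3),F.round(1),end=" ")
        if F[2]>lim: print("\nCONTACT",l); return l
    print(); return l
E
python3 - <<'E'
from h import *
from plant import ctrl
A=solve(); l=lower(ctrl,A,.165,.085)
s=ctrl.read_state();print(s["t"],l,s["eef_pos"]-pose(*A,l)[0],s["ft_torque"])
E
```

```text
0.159 [ 0.5 -4.6 -3.3] 0.153 [ 0.4 -5.6 -2.7] 0.147 [ 0.4 -5.3 -2.7] 0.141 [ 0.7 -4.9 -3.2] 0.135 [ 0.4 -4.9 -3. ] 0.129 [ 0.3 -4.9 -2.9] 0.123 [ 0.7 -5.  -2.8] 0.117 [ 0.8 -4.8 -2.7] 0.111 [ 0.8 -5.2 -2.4] 0.105 [ 0.8 -4.7 -2.3] 0.099 [ 0.5 -4.8 -2.7] 0.093 [ 0.8 -4.9 -2.8] 0.087 [ 0.7 -4.9 -3.2] 0.085 [ 0.8 -4.9 -2.7] 
13.4 0.085 [0.01551283 0.00147685 0.03247904] [-0.86312977 -0.08407598  0.03737107]
```

Run:
```python
from h import *
from plant import ctrl
A=solve(); l=lower(ctrl,A,.085,0,step=.008)
s=ctrl.read_state();print(s["t"],l,s["eef_pos"]-pose(*A,l)[0],s["ft_torque"])
f=ctrl.grab_frame("side"); cv2.imwrite("pics/side5z.png",cv2.resize(f["img"][150:330,220:440,::-1],None,fx=3.6,fy=3.3))
```

```text
0.077 [ 0.7 -5.4 -2.8] 0.069 [ 0.5 -5.  -2.8] 0.061 [ 0.3 -5.1 -2.5] 0.053 [ 0.5 -4.8 -2.1] 0.045 [ 0.7 -4.8 -2.3] 0.037 [ 0.6 -5.  -2.2] 0.029 [ 0.8 -4.5 -2.3] 0.021 [ 0.2 -5.1 -2. ] 0.013 [ 0.3 -5.2 -2.2] 0.005 [ 0.7 -4.5 -1.8] 0 [ 0.4 -4.9 -0.9] 
16.7 0 [ 0.08233682 -0.01422153  0.17205014] [-0.77819299 -0.02148774 -0.01785782]
```

View pics/side5z.png

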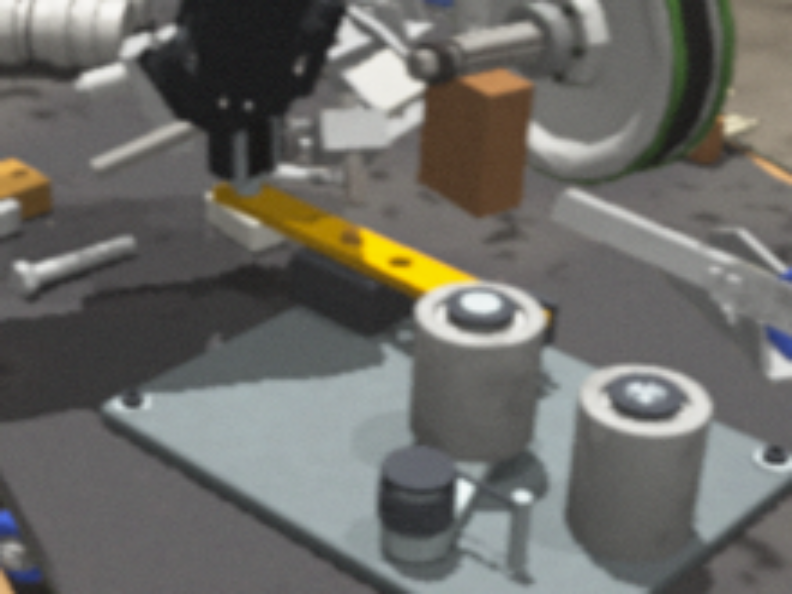

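The peg is standing in the middle hole at (352,236). I'll nudge down lightly to confirm it's bottomed.

Run:
```python
from h import *
from plant import ctrl
A=solve()
for d in(.3,.6,.9,1.2):
    p,R=pose(*A,0); p[2]-=d; ctrl.move_linear(p,R,speed=10); F=fz(ctrl); s=ctrl.read_state(); print(d,F.round(1),(s["eef_pos"]-p).round(2),s["t"])
    if F[2]>4: break
```

```text
0.3 [ 0.5 -4.9 -0.8] [ 0.11 -0.04  0.18] 17.05
0.6 [ 0.6 -4.8  0.3] [ 0.09 -0.03  0.11] 17.35
0.9 [ 0.6 -4.8  0.4] [ 0.07 -0.05  0.11] 17.65
1.2 [ 1.  -4.9  0.5] [ 0.07 -0.06  0.12] 17.95
```

Run:
```python
from h import *
from plant import ctrl
A=solve()
for d in(1.6,2.0,2.4,2.8,3.2):
    p,R=pose(*A,0); p[2]-=d; ctrl.move_linear(p,R,speed=10); F=fz(ctrl); s=ctrl.read_state(); print(d,F.round(1),(s["eef_pos"]-p).round(2),s["ft_torque"].round(2),s["t"])
    if F[2]>3: break
f=ctrl.grab_frame("side"); cv2.imwrite("pics/side6z.png",cv2.resize(f["img"][190:270,270:380,::-1],None,fx=7,fy=7))
```

```text
1.6 [ 0.7 -4.5  1.5] [ 0.07 -0.04  0.12] [-0.91 -0.16  0.05] 18.25
2.0 [ 0.3 -4.4  1.9] [ 0.08 -0.06  0.12] [-0.9  -0.16  0.13] 18.55
2.4 [ 0.6 -4.   3.4] [ 0.08 -0.06  0.13] [-0.97 -0.13  0.06] 18.85
```

View pics/side6z.png

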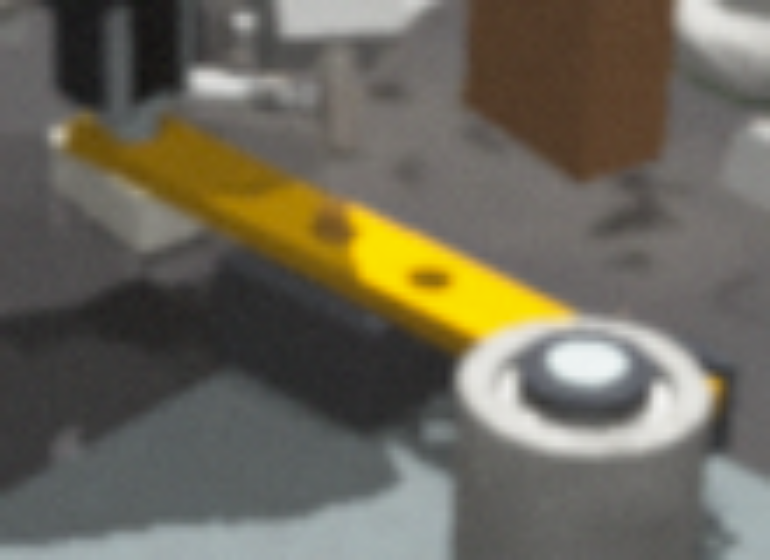

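Bottomed: the push rose to 3.4 N with the peg in the middle hole at (333,215). Now I'll ease the spring load onto the peg, then release.

Run:
```python
from h import *
from plant import ctrl
A=solve()
p,R=pose(*A,0); p[2]-=2.0; t=P[2]+A[1]; d=np.array([-np.sin(t),np.cos(t),0])
for k in np.arange(.5,4.6,.5):
    ctrl.move_linear(p-d*k,R,speed=10); F=fz(ctrl); print(k,F.round(1))
    if F[1]>-1.5: break
ctrl.let_go(); ctrl.hold(.2)
s=ctrl.read_state();print(s["t"],s["width"],s["ft_force"].round(1))
q=s["eef_pos"]
ctrl.move_linear(q+[0,0,120],speed=80)
ctrl.move_j([-75.178,14.043,89.255,0,76.702,-9.975])
s=ctrl.read_state();print(s["t"],s["ft_force"].round(1))
for n in("side","top"):
    f=ctrl.grab_frame(n); cv2.imwrite(f"pics/{n}7.png",f["img"][:,:,::-1])
a=cv2.imread("pics/top7.png")[120:290,200:455]; cv2.imwrite("pics/top7z.png",cv2.resize(a,None,fx=3,fy=3))
a=cv2.imread("pics/side7.png")[150:330,220:440]; cv2.imwrite("pics/side7z.png",cv2.resize(a,None,fx=3.6,fy=3.3))
```

```text
0.5 [ 0.1 -4.4  2.1]
1.0 [ 0.5 -4.4  3. ]
1.5 [ 0.4 -1.7  4.5]
2.0 [0.6 1.3 5. ]
20.9667 85.23752183616108 [-0.   0.4 -0.3]
24.3417 [-0.4  0.3 -0.1]
```

View pics/top7z.png

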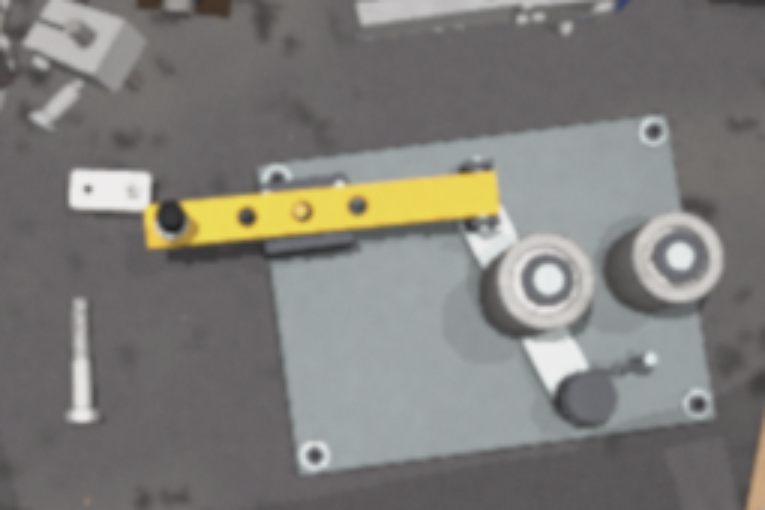

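View pics/side7z.png

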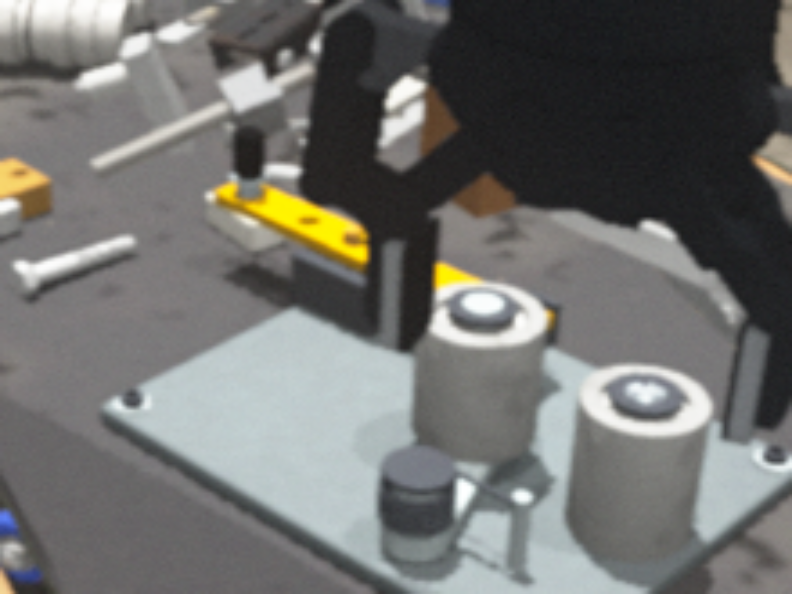

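The top view shows the brass peg in the middle hole at (302,211) and the loose parts apparently in place. I'll check flatness and the loose parts numerically.

```bash
python3 - <<'E'
from h import *
from plant import ctrl
f=ctrl.grab_frame("top"); s=ctrl.grab_frame("side")
a,ph=solve(r=109)
a,ph=solve(r=111.0) if 0 else solve(r=108.5)
for l in(0,.03,.06,.13):
  for r in(108.5,110):
    a,ph=solve(r=r); p,R=pose(a,ph,l,off=0); n=-R[:,2]; u=R[:,0]; k=p-155*n
    pin=k-190*u-30*n
    pts=[k+16*n, pin+206*u+4*n+13*R[:,1], pin+206*u+4*n-13*R[:,1], pin+144*u+4*n]
    print(l,r,"side zoom",((proj(s,pts)-[220,150])*[3.6,3.3]).round(0).tolist(),"top",((proj(f,pts[:1])-[200,120])*3).round(0).tolist())
i0=cv2.imread("pics/top0.png").astype(int);i1=cv2.imread("pics/top7.png").astype(int)
for n,(x,y,w,h) in dict(slide=(140,215,60,45),bolt=(215,215,22,50),nylon=(218,172,36,22)).items():
    print(n,np.abs(i1-i0)[y:y+h,x:x+w].mean().round(2))
E
python3 - <<'E'
import cv2
a=cv2.imread("pics/side7.png")[180:240,270:350]; cv2.imwrite("pics/side7zz.png",cv2.resize(a,None,fx=9,fy=9,interpolation=cv2.INTER_CUBIC))
E
```

```text
0 108.5 side zoom [[242.0, 124.0], [241.0, 170.0], [206.0, 184.0], [300.0, 213.0]] top [[163.0, 211.0]]
0 110 side zoom [[243.0, 125.0], [242.0, 171.0], [207.0, 185.0], [302.0, 214.0]] top [[166.0, 212.0]]
0.03 108.5 side zoom [[244.0, 116.0], [241.0, 161.0], [206.0, 175.0], [301.0, 207.0]] top [[166.0, 209.0]]
0.03 110 side zoom [[245.0, 117.0], [242.0, 162.0], [207.0, 176.0], [302.0, 208.0]] top [[168.0, 210.0]]
0.06 108.5 side zoom [[246.0, 108.0], [241.0, 152.0], [206.0, 166.0], [301.0, 201.0]] top [[168.0, 208.0]]
0.06 110 side zoom [[247.0, 109.0], [242.0, 154.0], [208.0, 167.0], [303.0, 202.0]] top [[171.0, 208.0]]
0.13 108.5 side zoom [[251.0, 90.0], [243.0, 132.0], [208.0, 146.0], [303.0, 186.0]] top [[176.0, 204.0]]
0.13 110 side zoom [[253.0, 91.0], [244.0, 133.0], [209.0, 147.0], [305.0, 187.0]] top [[178.0, 204.0]]
slide 0.83
bolt 0.78
nylon 3.49
```

View pics/side7zz.png

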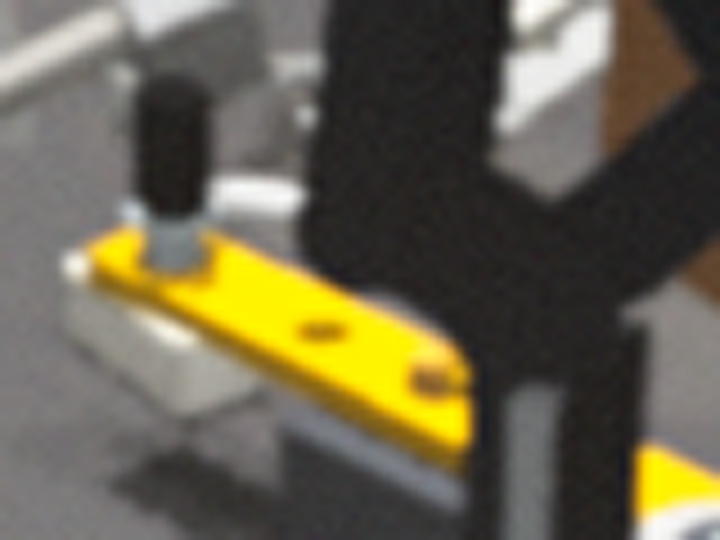

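The knob top, near corner and outer hole all match the flat-bar prediction, with lower lift than any raised case. The peg tip shows above the bar in the middle hole, and the nylon block's difference comes from the bar end now beside it. I'm handing in.

Run:
```python
from plant import ctrl
ctrl.finish_job(); print("done")
```

```text
the job is handed in; nothing more can be done
done
```

The tension jig is set to its middle setting: the middle hole of the stay bar is over the brass peg, and the peg holds the arm open. The job is handed in.

**What I did**
- I gripped the knob and lifted the bar 0.22 rad. I drew the sprung arm open to about 0.36 rad.
- I lowered the bar in small force-checked steps. The peg went into the hole on the first try, with no contact on the way down.
- I pressed down lightly (about 3.4 N) to confirm the bar was bottomed. I then eased the spring load onto the peg, with at most 5 N downward, and only then let go and backed away. The work took about 24 s of robot time, well under the 64 s limit.

**Last checks**
- **Peg:** after release, the camera views show it standing in the middle hole.
- **Bar flat:** the knob and bar edges in the side view fit a flat bar. They sit about 5 zoomed pixels (1–2 camera pixels) lower than predicted, and further still from any raised position.
- **Loose parts:** the slide block and bolt look unchanged. The picture around the nylon block changed more, which I put down to the bar's end now being beside it. By eye it is at the same spot within a pixel.
- **Disagreement:** the two cameras differed by about 5 mm on the plate's position along y. I used the top view, and the fit confirmed it.

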